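# Switch the battery charging station on in order

### The job

Switch on the charging station by pressing its buttons gently with the fingertips, each fully in, in this order: first the green main button on the grey power box, then the white button on the charger with the red battery, then the white button on the charger with the black battery. Leave the empty charger switched off; the three chargers without white buttons at the far right end of the bench do not belong to it. Only press: do not grasp, lift or shove the chargers, keep both batteries seated, and leave the other things on the bench where they are.

Things in the scene. Friction and masses are not known exactly. Their poses are not given: they have to be found in the camera images.
- power_box: grey steel power box screwed to the bench, 180 x 76 mm, 52 mm high, three black sockets on top and a green main button near one end of its top; origin at the centre of its underside, z up, x along its length; the button lies at x = -60 mm, y = 0 in this frame
- main_button_top (a point): centre of the top of the green main button (26 mm across) on the power box; out (off) it stands 70 mm above the bench, fully in 62 mm. Its steel collar, 34 mm across, rises to 56 mm
- main_button (a joint): travel of the green main button, straight down: 0 = out (off), 0.008 m = fully in (on). It takes about 2.5 N and stays where it is left. The cap sits on a cushion spring (2.5 N per mm, up to 5 mm) that gives about 1 mm while the button moves and takes up overtravel once it is fully in
- charger_red: black charger dock with the red battery pack, 164 x 107 mm, about 0.5 kg, standing loose on the bench; origin at the centre of its underside, z up, -x is its front. Its low front deck is 32 mm high and carries a white button at x = -60 mm, y = 0; the pack begins at x = -37 mm, is 76 mm wide and its top is 90 mm above the bench
- red_button_top (a point): centre of the top of the white button (22 mm across) on the front deck of the black charger dock with the red battery pack; out (off) it stands 50 mm above the bench, fully in 42 mm. Its steel collar, 30 mm across, rises to 36 mm
- red_button (a joint): travel of that white button, straight down: 0 = out (off), 0.008 m = fully in (on). Force, latching and cushioned cap as the main button
- charger_black: black charger dock with the black battery pack, 164 x 107 mm, about 0.5 kg, standing loose on the bench; origin at the centre of its underside, z up, -x is its front. Its low front deck is 32 mm high and carries a white button at x = -60 mm, y = 0; the pack begins at x = -37 mm, is 76 mm wide and its top is 90 mm above the bench
- black_button_top (a point): centre of the top of the white button (22 mm across) on the front deck of the black charger dock with the black battery pack; out (off) it stands 50 mm above the bench, fully in 42 mm. Its steel collar, 30 mm across, rises to 36 mm
- black_button (a joint): travel of that white button, straight down: 0 = out (off), 0.008 m = fully in (on). Force, latching and cushioned cap as the main button
- charger_empty: black charger dock with no battery (bare contacts), 164 x 107 mm, about 0.5 kg, standing loose on the bench; origin at the centre of its underside, z up, -x is its front. Its low front deck is 32 mm high and carries a white button at x = -60 mm, y = 0; the raised middle, 46 mm high, begins at x = -12 mm
- empty_button_top (a point): centre of the top of the white button (22 mm across) on the front deck of the black charger dock with no battery (bare contacts); out (off) it stands 50 mm above the bench, fully in 42 mm. Its steel collar, 30 mm across, rises to 36 mm
- empty_button (a joint): travel of that white button, straight down: 0 = out (off), 0.008 m = fully in (on). Force, latching and cushioned cap as the main button
- charger_red_pack (a joint): how far the red battery pack has slid forward off its dock, m; 0 = seated, friction 5 N
- charger_black_pack (a joint): how far the black battery pack has slid forward off its dock, m; 0 = seated, friction 5 N
- torch: grey torch lying on the bench, 36 x 120 x 36 mm; origin under its middle (bystander)
- pliers_blue: pliers with blue handles, 52 x 171 x 12 mm, lying on the bench; origin under their middle (bystander)
- masking_roll: roll of masking tape lying flat, 94 mm across, 25 mm high; origin under its centre (bystander)
- glue_stick: standing glue stick with a red cap, 24 mm across, 95 mm high; origin under its centre (bystander)

How it is judged:
By the outcome, as a careful person would: the job done as asked, in the order asked, and still so for the second after the job is handed in, with the robot touching nothing.
It also fails if it takes over 51 s, if anything falls off the work surface, if the arm or the gripper's body presses on something with over 40 N, if the wrist force passes 120 N, or if a joint passes its speed limit or range.

### The arm

A 6-joint arm with a two-finger parallel gripper is mounted at the origin on a cart in front of the work surface, level with it; the furniture and walls round the work are solid. World frame = base frame: x ahead of the robot, y to its left, z up, the work surface at z = 0. Lengths are in m, angles in degrees, forces in N, time in s.
With the tool pointing down it reaches from about 0.375 to 0.9 m from the base axis. Payload 3.1 kg.
Tool frame: the origin (TCP) lies on the mounting face of the last link; the fingertips stand ctrl.tip_extent ahead of it and the grasp point (between the pads) lies 164 mm ahead of it (ctrl.tip_extent is the distance from the TCP to the fingertips, in m); z points along the fingers, y is the line along which they close (so a half turn about z gives the same grasp; the last joint's range is limited). The gripper opens to 87 mm and grips with 3 to 60 N. Pads are 19 mm wide; open, the fingers measure 117 mm over their backs; the gripper's body (75 mm by 190 mm) begins 51 mm behind the grasp point.
Start: joints at [56.809, 30.224, 82.088, -0, 67.689, -10.227], TCP at [0.244, 0.575, 0.405] pointing down, gripper open.
Joint ranges: [-176.69, 176.69], [-43.24, 126.21], [12.49, 139.97], [-82, 262], [0, 151.66], [-163.58, 163.58]. Speed limits (degrees/s): [159.86, 159.86, 180, 180, 180, 180].

### API

Orientations are given as a 3x3 rotation matrix whose columns are the frame's x, y, z axes.
In Python, from cell import ctrl, gripper_to, status, eyes gives the robot as it stands. Calls block until the motion is done:
- ctrl.move_pose(position, orientation): joint-space move of the TCP to a pose.
- ctrl.move_straight(position, attitude=None, max_speed=0.15): straight line of the TCP; attitude=None keeps the orientation; max_speed is the mean speed in m/s.
- ctrl.goto_joints(angles): joint-space move.
- gripper_to(opening): finger opening in m; the grip force is fixed at half the most; returns when the fingers have stopped.
- ctrl.dwell(seconds).
- ctrl.solve_ik(position, orientation): joint angles nearest the present ones, or None.
- status.state(): the state.
- eyes.grab_frame(name): name is "scene" or "top" or "wrist"; returns (picture, depth): 384x512x3 uint8, red, green, blue; 384x512 float32, m along the optical axis (not along the pixel's ray), 0 where there is no reading.
- eyes.camera_params(name): a dict with "K" (3x3 intrinsics, pixels), "extrinsics" (4x4, takes a point from world to camera coordinates). Camera axes: x right, y down, z forward; pixel columns grow to the right and rows downward; lengths in m; the calibration is good to about 2 mm. A picture is of the moment at which its call begins: read the wrist's pose just before it. camera_params takes no time and is no camera call; for the wrist camera it gives the pose at the moment of the call.
A pose or a line that the arm cannot do raises ctrl.Unreachable and nothing moves.
- ctrl.job_done(): hands the job in; it is judged then, once.
The state is a dict: "time": time; "joint_pos": joint angles; "qd": joint speeds; "effort": joint torques, N m; "ee_pos": TCP position; "ee_rot": TCP orientation; "force": force on the tool from outside, world axes, zero at the start; "ft_torque": the same for the moment, N m; "finger_gap": finger opening in m; "gripper_force": force on a finger pad.
Only numpy, scipy, OpenCV 4.12 (cv2) and the standard library are available. Lean on these libraries where they do the work, as an engineer would, in place of code of your own. Each camera call takes 0.05 s, during which the arm holds its last target. There are 200 camera calls.

## Working session

There is one attempt and no reset: what is moved stays moved. The work goes in short steps, each a Python script; the robot and the scene stay as the last script left them, time stands still between calls to the robot, and variables do not carry over. Pictures are saved under pics/ and viewed, at most 10 in all, crops included, and the job is handed in when it is done.

```bash
mkdir -p pics
python3 - <<'E'
from cell import ctrl,gripper_to,status,eyes
import cv2,numpy as np
for n in("top","scene"):
    p,d=eyes.grab_frame(n); np.savez(f"{n}.npz",p=p,d=d,**eyes.camera_params(n))
    cv2.imwrite(f"pics/{n}.png",cv2.resize(p[:,:,::-1],(800,600)))
s=status.state();print(s["time"],s["finger_gap"],s["force"],ctrl.tip_extent)
print(s["ee_rot"])
E
```

```text
0.1 0.08699879150809885 [0.3847538  0.76191497 0.28395031] 0.1822
[[-9.20736184e-01  3.90184244e-01 -1.06543503e-03]
 [ 3.90185557e-01  9.20734749e-01 -1.65949246e-03]
 [ 3.33475242e-04 -1.94367211e-03 -9.99998055e-01]]
```

View pics/top.png

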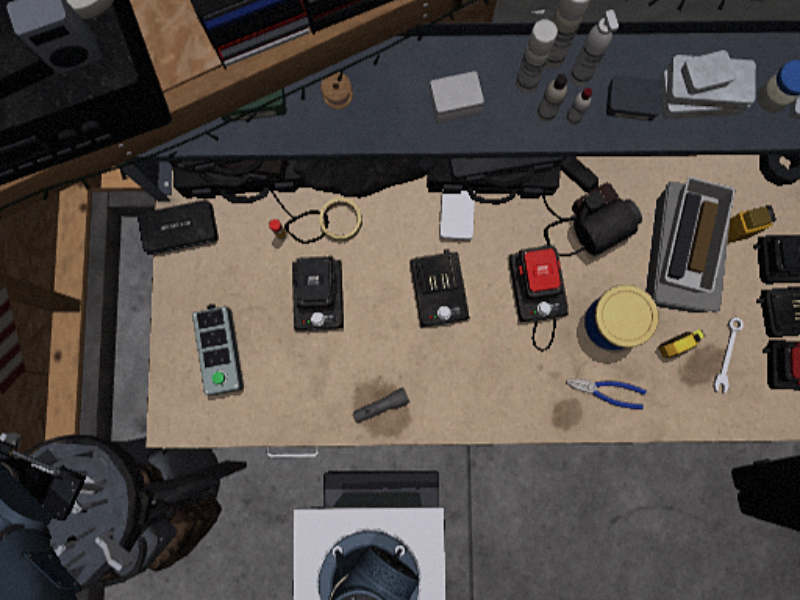

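View pics/scene.png

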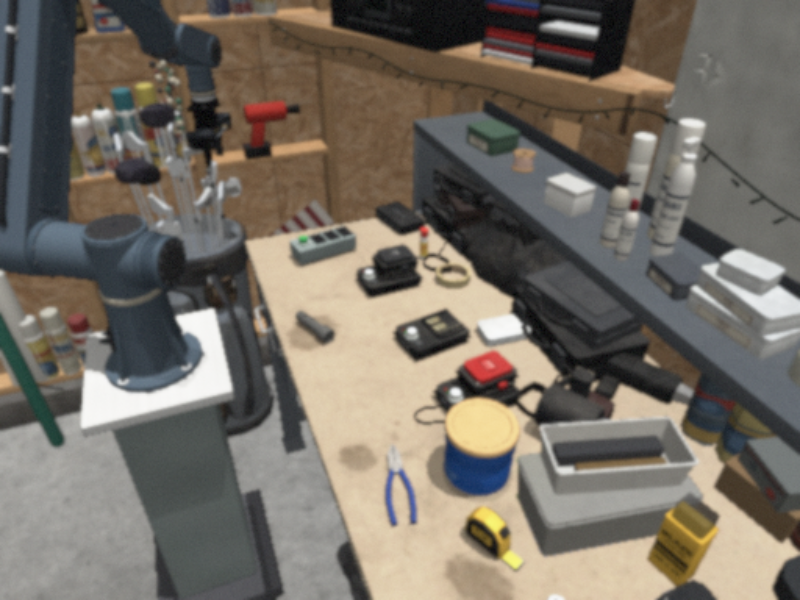

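The top view shows the green button at (219,379), and white buttons at (317,320) on the black dock, (445,313) on the empty dock and (544,308) on the red dock. A tall blue can stands at (620,318), just right of the red charger.

```bash
cat > h.py <<'E'
import numpy as np,cv2
def ray_plane(uv,K,E,z):
    R,t=E[:3,:3],E[:3,3]; c=-R.T@t
    d=R.T@np.linalg.inv(K)@np.array([uv[0],uv[1],1.]); return c+d*(z-c[2])/d[2]
def deproj(uv,K,E,depth):
    p=np.linalg.inv(K)@np.array([uv[0],uv[1],1.])*depth; return E[:3,:3].T@(p-E[:3,3])
def blob(p,uv,kind,r=14):
    """centroid of the green / white blob nearest uv"""
    h=cv2.cvtColor(p,cv2.COLOR_RGB2HSV).astype(int); H,S,V=h[...,0],h[...,1],h[...,2]
    m=((H>45)&(H<85)&(S>120)&(V>60)) if kind=="g" else ((S<60)&(V>150))
    w=np.zeros(m.shape,bool);u,v=map(int,uv);w[max(v-r,0):v+r,max(u-r,0):u+r]=1
    n,l,s,c=cv2.connectedComponentsWithStats((m&w).astype(np.uint8))
    i=1+np.argmax(s[1:,4]); return c[i],s[i,4]
E
python3 - <<'E'
from h import *
f=np.load("top.npz");p,d,K,E=f["p"],f["d"],f["K"],f["extrinsics"]
np.set_printoptions(precision=4,suppress=True)
for n,uv,k,z in(("main",(219,379),"g",.07),("black",(317,320),"w",.05),("empty",(445,313),"w",.05),("red",(544,308),"w",.05)):
    c,a=blob(p,np.array(uv)*.64,k,9); dd=d[int(round(c[1])),int(round(c[0]))]
    P=ray_plane(c,K,E,z); print(n,c,a,P,"depth",deproj(c,K,E,dd),np.hypot(*P[:2]))
for n,uv in dict(can=(622,312),canL=(592,320),redpack=(542,268),redpackBack=(536,252),blackpack=(316,282),blackpackB=(316,262),boxfar=(208,315),boxnear=(225,388),camera=(600,225),tape=(340,218)).items():
    c=np.array(uv)*.64; print(n,deproj(c,K,E,d[int(c[1]),int(c[0])]))
E
```

```text
main [139.0698 241.4419] 43 [0.426  0.3086 0.07  ] depth [0.4261 0.3092 0.0678] 0.5260277126525588
black [202.3902 202.9024] 41 [0.5529 0.1062 0.05  ] depth [0.5527 0.1059 0.0519] 0.563004293180545
empty [283.9318 199.1364] 44 [ 0.563  -0.1658  0.05  ] depth [ 0.563  -0.1658  0.0503] 0.5869161736099925
red [348.119  196.3095] 42 [ 0.5705 -0.3803  0.05  ] depth [ 0.5706 -0.3804  0.0498] 0.6856813666605824
can [ 0.5483 -0.5262  0.1214]
canL [ 0.5407 -0.4812  0.0525]
redpack [ 0.6466 -0.3713  0.093 ]
redpackBack [ 0.6825 -0.3613  0.0855]
blackpack [0.6214 0.1023 0.092 ]
blackpackB [0.6646 0.1031 0.089 ]
boxfar [0.5598 0.3378 0.047 ]
boxnear [0.4043 0.2965 0.051 ]
camera [ 0.7382 -0.4977  0.092 ]
tape [0.7816 0.0603 0.004 ]
```

```bash
cat >> h.py <<'E'
from cell import ctrl,gripper_to,status,eyes
T=ctrl.tip_extent
def att(yx,yy):
    y=np.array([yx,yy,0.])/np.hypot(yx,yy); z=np.array([0,0,-1.]); return np.column_stack([np.cross(y,z),y,z])
def look(name,P,kind,r=40):
    cp=eyes.camera_params("wrist"); p,d=eyes.grab_frame("wrist"); K,E=cp["K"],cp["extrinsics"]
    q=K@(E[:3,:3]@P+E[:3,3]); uv=q[:2]/q[2]; print("expect px",uv)
    cv2.imwrite(f"pics/{name}.png",p[:,:,::-1])
    try:
        c,a=blob(p,uv,kind,r); print("blob",c,a,"pos",ray_plane(c,K,E,P[2]),"depth pos",deproj(c,K,E,d[int(c[1]),int(c[0])]))
    except Exception as e: print("no blob",e)
E
python3 - <<'E'
from h import *
np.set_printoptions(precision=4,suppress=True)
gripper_to(0.0)
P=np.array([.426,.3086,.07])
ctrl.move_pose(P+[0,0,T+.09],att(.39,.92))
look("w_main",P,"g",60)
s=status.state();print(s["time"],s["finger_gap"],s["force"],s["ee_pos"])
E
```

```text
expect px [255.066  192.8868]
blob [255.5743 190.0911] 505 pos [0.4235 0.3102 0.07  ] depth pos [0.4236 0.3102 0.0699]
2.925 0.000535053256299831 [-0.0243 -0.3845 -0.0092] [0.4257 0.3096 0.3425]
```

View pics/w_main.png

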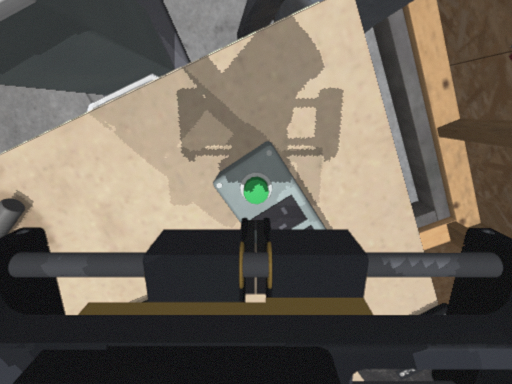

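The wrist view shows the green button unobstructed at (256,190), with the closed fingertips directly behind it. It agrees with the top camera to within 3 mm, so I'll press it.

```bash
cat >> h.py <<'E'
def press(xy,ztop,over=.003):
    """straight down in steps to fully in (ztop-8 mm) plus cushion travel, then up"""
    xy=list(xy)
    ctrl.move_straight(xy+[ztop+.01+T],max_speed=.08)
    f0=status.state()["force"]
    for dz in (.002,-.004,-.008,-.008-over):
        ctrl.move_straight(xy+[ztop+dz+T],max_speed=.02); ctrl.dwell(.15)
        s=status.state(); print(f"{dz:.4f} tip z {s['ee_pos'][2]-T:.4f} F",s["force"]-f0)
    ctrl.move_straight(xy+[ztop+.09+T],max_speed=.1)
E
python3 - <<'E'
from h import *
np.set_printoptions(precision=4,suppress=True)
press([.4245,.3095],.07)
P=np.array([.4240,.3100,.062]); look("w_main2",P,"g",60)
print(status.state()["time"])
E
```

```text
0.0020 tip z 0.0721 F [0.7513 1.2565 0.443 ]
-0.0040 tip z 0.0661 F [-0.1571  1.3268  1.5793]
-0.0080 tip z 0.0620 F [0.8265 0.9825 2.5943]
-0.0110 tip z 0.0595 F [-0.2844  1.1271  7.32  ]
expect px [256.8364 190.4063]
blob [256.9264 190.692 ] 435 pos [0.4243 0.31   0.062 ] depth pos [0.4247 0.3098 0.0605]
7.5333
```

Force reached 7.3 N and the cap now reads about 61–62 mm, so the main button is fully in. Next is the red charger, with the gripper turned so its body stays clear of the can.

Run:
```python
from h import *
np.set_printoptions(precision=4,suppress=True)
s=status.state();E=eyes.camera_params("wrist")["extrinsics"];c=-E[:3,:3].T@E[:3,3]
print("cam in tool",s["ee_rot"].T@(c-s["ee_pos"]))
P=np.array([.5705,-.3803,.05])
p=s["ee_pos"].copy();p[2]=T+.2;ctrl.move_straight(p)
for sg in(1,-1):
    q=ctrl.solve_ik(P+[0,0,T+.1],att(sg*.986,sg*.167)); print(sg,q)
def dist(q): return np.abs(np.array(q)-s["joint_pos"]).max()
c=[(dist(q),sg) for sg in(1,-1) if (q:=ctrl.solve_ik(P+[0,0,T+.1],att(sg*.986,sg*.167))) is not None]
sg=min(c)[1]; A=att(sg*.986,sg*.167)
ctrl.move_pose(P+[0,0,T+.15],A); ctrl.move_straight(P+[0,0,T+.1])
look("w_red",P,"w",40)
s=status.state();print(sg,s["time"],s["ee_pos"],s["force"])
```

```text
cam in tool [ 0.0782 -0.0008  0.0214]
1 [-43.0046  39.4206  76.3348  -0.      64.2445 -52.6176]
-1 [-43.0046  39.4206  76.3348  -0.      64.2445 127.3824]
expect px [255.0374 189.6345]
blob [252.9297 191.2027] 370 pos [ 0.5687 -0.3823  0.05  ] depth pos [ 0.5688 -0.383   0.0477]
1 10.9833 [ 0.571  -0.3803  0.333 ] [-0.0742  0.3247  0.8049]
```

View pics/w_red.png

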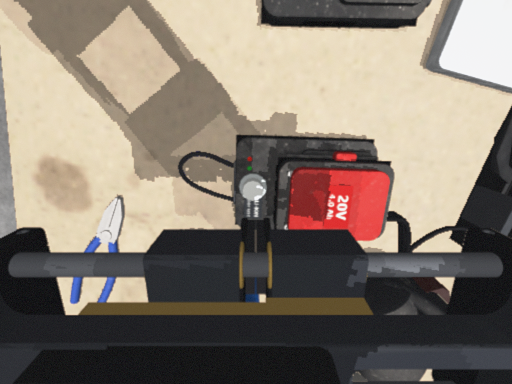

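The white button is clear at (253,189), the pack is to its right from about column 285, and the camera side of the gripper faces away from the can. I'll press at about (0.569, -0.381).

Run:
```python
from h import *
np.set_printoptions(precision=4,suppress=True)
press([.569,-.3812],.05)
P=np.array([.569,-.3812,.042]); look("w_red2",P,"w",40)
s=status.state()
p=s["ee_pos"].copy();p[2]=T+.2;ctrl.move_straight(p)
P=np.array([.5529,.1062,.05]);y=s["ee_rot"][:,1]
A=att(.999,-.03)
ctrl.move_pose(P+[0,0,T+.15],A); ctrl.move_straight(P+[0,0,T+.1])
look("w_black",P,"w",40)
s=status.state();print(s["time"],s["ee_pos"],s["force"])
a,b=cv2.imread("pics/w_red2.png"),cv2.imread("pics/w_black.png")
cv2.imwrite("pics/pair.png",np.hstack([a[60:330,80:440],b[60:330,80:440]]))
```

```text
0.0020 tip z 0.0521 F [ 0.531  -0.6543  0.3879]
-0.0040 tip z 0.0462 F [ 0.4682 -0.4069  1.7471]
-0.0080 tip z 0.0419 F [-0.0891 -1.4269  1.1616]
-0.0110 tip z 0.0398 F [-0.4788  0.554   5.6781]
expect px [255.8938 190.679 ]
blob [255.6068 192.4159] 440 pos [ 0.569  -0.3831  0.042 ] depth pos [ 0.5691 -0.3834  0.0407]
expect px [254.8546 188.677 ]
blob [224.8179 209.7487] 780 pos [0.521  0.0843 0.05  ] depth pos [ 0.5139  0.0642 -0.0028]
18.575 [0.5536 0.1058 0.3328] [ 0.1391  0.2174 -0.3155]
```

View pics/pair.png

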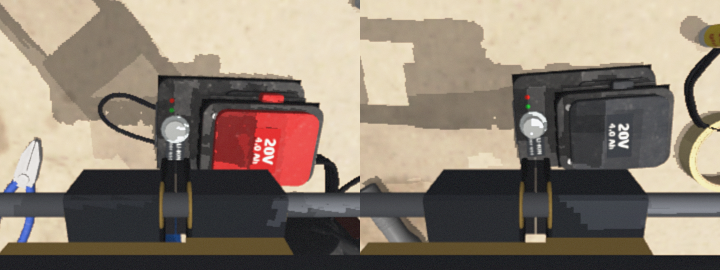

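On the left, the red button is pressed and its pack is seated. On the right, the black dock's button is at about (253,187), within 2 px of where I expected it (the numeric blob caught the bench, so I'm ignoring it). Pressing it now.

Run:
```python
from h import *
np.set_printoptions(precision=4,suppress=True)
press([.5515,.1062],.05)
P=np.array([.5515,.1062,.042]); look("w_black2",P,"w",16)
s=status.state();p=s["ee_pos"].copy();p[2]=T+.25;ctrl.move_straight(p)
ctrl.goto_joints([56.809,30.224,82.088,0,67.689,-10.227])
p,d=eyes.grab_frame("top");f=np.load("top.npz");K,E=f["K"],f["extrinsics"]
for n,uv,k,z in(("main",(219,379),"g",.062),("black",(317,320),"w",.042),("empty",(445,313),"w",.05),("red",(544,308),"w",.042)):
    c,a=blob(p,np.array(uv)*.64,k,9); print(n,ray_plane(c,K,E,z),"depth z",[np.median([deproj(c,K,E,dd[int(round(c[1]))+i,int(round(c[0]))+j])[2] for i in(-1,0,1) for j in(-1,0,1)]) for dd in(f["d"],d)])
cv2.imwrite("pics/end.png",np.hstack([p[130:290,90:440,::-1],f["p"][130:290,90:440,::-1]]))
print(status.state()["time"])
```

```text
0.0020 tip z 0.0520 F [ 0.6771 -1.4357 -0.1085]
-0.0040 tip z 0.0461 F [ 1.6015 -1.0153  0.9202]
-0.0080 tip z 0.0420 F [ 0.6014 -1.5986  1.1022]
-0.0110 tip z 0.0396 F [ 0.3273 -0.8077  7.1302]
expect px [255.9699 189.904 ]
blob [256.5611 187.0175] 458 pos [0.5522 0.1092 0.042 ] depth pos [0.5522 0.1089 0.041 ]
main [0.4257 0.3083 0.062 ] depth z [np.float64(0.06975676777006164), np.float64(0.06082404998699673)]
black [0.5519 0.1063 0.042 ] depth z [np.float64(0.051617383973086704), np.float64(0.04101559651691144)]
empty [ 0.5632 -0.1657  0.05  ] depth z [np.float64(0.05035013552952308), np.float64(0.04966650124821442)]
red [ 0.5707 -0.3811  0.042 ] depth z [np.float64(0.05095100382310151), np.float64(0.04297453007154624)]
26.2667
```

View pics/end.png

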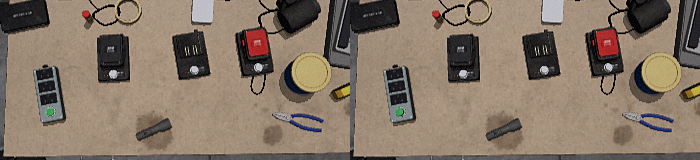

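The before and after views match: nothing has shifted, the three buttons are about 8 mm lower, and the empty charger's button is still out.

```bash
python3 -c "
from cell import ctrl
print(ctrl.job_done())"
```

```text
the job is handed in; nothing more can be done
None
```

I pressed the main, red-charger and black-charger buttons fully in, in that order, left the empty charger off with nothing visibly moved in the before/after views, and handed the job in at about 26 s of the 51 s allowed.

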